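# Test a belt tensioner spring and log its deflection

### The job

Check the belt tensioner on its test plate: push the roller of the sprung arm gently sideways, round the pivot, with a steady force of 16 N (14.5 to 17.5 N, never above 19 N) and hold it still there for a second, so that the arm carries the loose drag pointer along the scale; then ease the arm back to its rest without letting it snap. Finally slide the marker on the outer track from its parking place until its needle is in line with the drag pointer, which only the arm may move, let go, and leave the things round about undisturbed.

Things in the scene. Friction and masses are not known exactly. Their poses are not given: they have to be found in the camera images.
- tester: Fixed grey test plate, 270 x 290 x 8 mm, flat on the bench: x -212 to +57 mm, y -165 to +125 mm in its own frame (x away from the robot at yaw 0). Origin on the bench, on the vertical pivot axis (centre of the round spring box, 60 mm across, top 57 mm up). Arm, pointer and marker at joint value q all point in direction pi - 0.45 + q from plate x (counterclockwise from above): equal values are in line.
- scale_zero (a point): Zero line of the flat scale that faces up on the plate, 9 mm above the bench, 144 mm from the pivot. The scale band runs 126 to 162 mm from the pivot, with a division every 0.05 rad from 0 to 1.00 and a longer line at every fifth.
- tension_arm (a joint): Angle of the sprung aluminium arm (rad): 0 at rest on its stop, pushed counterclockwise to at most 0.95. Bar 14 mm wide, 17 to 27 mm above the bench, ends 120 mm from the pivot. Push at the roller starts at about 2 to 12 N and grows about 18 N per rad; the preload varies unseen, so only felt force tells where 16 N is (about 0.2 to 0.8). Let go, it snaps back: a fault above 2 rad/s (0.22 m/s at the roller).
- roller (a point): Centre of the plain grey upright roller (slippery plastic), 110 mm from the pivot: 24 mm across, 30 to 66 mm above the bench (3 mm stud on top), this point at 48 mm. Push it from its clockwise side (robot's left at yaw 0) with closed fingers, tips 30 to 45 mm above the bench, over the arm bar and clear of the drag pointer. Site x points outward along the arm, y along the travel.
- pointer (a joint): Angle of the drag pointer (rad): thin dark steel needle under the arm, 4 mm wide, top 14 mm above the bench, tip 150 mm from the pivot. The arm pushes its peg (70 mm from the pivot, top 33 mm up); friction leaves it at the largest arm angle reached, same value as the arm's. Starts at 0.01 to 0.06. Fingers must not touch it.
- pointer_tip (a point): Tip of the drag pointer, 150 mm from the pivot, 13 mm above the bench. Site x points outward, y counterclockwise.
- marker (a joint): Angle of the marker (rad) on the outer track; range -0.05 to 1.18. It is parked past the end of the scale, at 1.00 to 1.12; friction holds it (about 2 N at the fin moves it).
- marker_fin (a point): Middle of the marker's upright dark steel fin, 187 mm from the pivot: 10 mm thick along the track, 20 mm radially, from 18 to 52 mm above the bench, this point at 36 mm. Its foot is 20 mm along the track, 26 mm radially, top at 18.5 mm. Site x points outward, y counterclockwise. The fin can be pinched or pushed.
- marker_tip (a point): Inner end of the marker's bright needle, 156 mm from the pivot, 13.5 mm above the bench: to be set in line with the drag pointer's tip (same direction from the pivot).
- coverslip_box: Bystander: small pale blue square box, 27 x 27 x 14 mm, loose on the test plate's rear right corner. Origin under its centre.
- objective_can: Bystander: black can with pale screw lid, 37 mm across, 64 mm tall, left of the plate. Origin under its centre.
- forceps: Bystander: steel forceps, 17 x 124 x 10 mm, lying to the right of the plate. Origin under its centre.
- beaker_100: Bystander: small glass beaker, 54 x 60 x 70 mm, far left. Origin under its centre.
- flask_100: Bystander: conical glass flask, 62 mm across, 102 mm tall, on the right. Origin under its centre.
- timer: Bystander: small pale timer, 62 x 66 x 21 mm, front right. Origin under its centre.

How it is judged:
On the way, in this order (a step that is already met when the one before it is completed fails the run):
1. the fingers push the arm with 14.5 to 17.5 N and hold it still for half a second, with the drag pointer carried along (contact force between the fingers and tension_arm between 14.5 and 17.5 N and value of joint pointer above 0.1 rad and velocity of joint tension_arm between -0.05 and 0.05 rad/s), for 0.5 s.
2. the arm is back at its rest (below 0.05 rad) (value of joint tension_arm below 0.05 rad), for 0.2 s.
3. the marker's needle is in line with the drag pointer within 5 mm (y of marker_tip in the frame of pointer_tip between -0.005 and 0.005 m), for 0.2 s.
At the end, for the whole second after the job is handed in: The arm is back at rest (below 0.05 rad), the drag pointer stands above 0.10 rad where the arm left it, the marker's needle is in line with the drag pointer's tip within 5 mm along the scale, and all is still (all of step 3 and value of joint tension_arm below 0.05 rad and value of joint pointer above 0.1 rad and velocity of joint each of tension_arm, marker below 0.05 rad/s and velocity of joint marker above -0.05 rad/s); the robot touches nothing.
It fails at once if the arm is pushed with more than 19 N (contact force between the fingers and tension_arm above 19 N).
It fails at once if the arm snaps back (faster than 2 rad/s) (velocity of joint tension_arm below -2 rad/s).
It fails at once if the fingers touch the drag pointer (contact force between the fingers and pointer above 0.5 N).
It fails at once if a loose bystander is moved by more than 30 mm (distance of any of coverslip_box, objective_can, forceps, beaker_100, flask_100, timer from where it was at the start of the episode above 0.03 m).
It also fails if it takes over 72 s, if anything falls off the work surface, if the arm or the gripper's body presses on something with over 40 N, if the wrist force passes 120 N, or if a joint passes its speed limit or range.

### The arm

A 6-joint arm with a two-finger parallel gripper is mounted at the origin on a cart in front of the work surface, level with it; the furniture and walls round the work are solid. World frame = base frame: x ahead of the robot, y to its left, z up, the work surface at z = 0. Lengths are in m, angles in rad, forces in N, time in s.
With the tool pointing down it reaches from about 0.35 to 0.975 m from the base axis. Payload 4.9 kg.
Tool frame: the origin (TCP) lies midway between the tips of the shut fingers; the grasp point (between the pads) lies 19 mm behind it; z points along the fingers, y is the line along which they close (so a half turn about z gives the same grasp; the last joint's range is limited). The gripper opens to 85 mm and grips with 20 to 120 N. Pads are 22 mm wide; open, the fingers measure 114 mm over their backs; the gripper's body (76 mm by 85 mm) begins 54 mm behind the grasp point. The pads swing forward as they close: fully open they stand 13 mm farther back than shut.
Start: joints at [1.188, 0.053, 1.613, -0, 1.476, -0.119], TCP at [0.163, 0.603, 0.231] pointing down, gripper open.
Joint ranges: [-3.01, 3.01], [-1.01, 2.22], [0.06, 2.58], [-1.02, 4.17], [0.09, 2.62], [-3.14, 3.14]. Speed limits (rad/s): [2.57, 2.57, 3.14, 3.14, 3.14, 3.14].

### API

Orientations are given as a 3x3 rotation matrix whose columns are the frame's x, y, z axes.
In Python, from workcell import manip, vision gives the robot as it stands.
- The arm moves only by the tool step_arm, never from a script. Its argument "series" is a list of rows, each an object with "offset": the shift along the tool's x, y, z in m, a list of three; "rotation": the turn, a rotation vector about the tool's x, y, z in rad, a list of three; "gripper": the opening, from 0 (shut) to 1 (fully open). In form: [{"offset": [x, y, z], "rotation": [rx, ry, rz], "gripper": gripper}, ...]. A call has exactly 10 rows; each row shifts and turns the commanded pose from where the row before left it, along the tool's axes as they then stand; what a row does not reach is not made up. A row lasts 1/12 s, in which the tool goes at most 41.7 mm and 7.16 degrees, less where a joint would pass 70% of its speed; a pose out of reach is approached as far as the arm can. A call is refused whole if a number of a shift passes 0.0417 or a number of a turn 0.125, either way. A call with a gripper value outside its range is refused whole. The fingers move at their own pace and stop on an object; the grip force is fixed at half the most. Time passes only in rows, so rows that do not move let the fingers close, or fill a call up. It gives the time, the measured TCP pose, the force, the opening and the grip force at its end, in the units of the state.
- manip.get_obs(): the state, without advancing time (a new reading comes with each control period).
- vision.get_image(name): name is "side" or "top" or "wrist"; returns a dict with "image" (480x640x3 uint8, red, green, blue), "intrinsics" (3x3 intrinsics, pixels), "extrinsics" (4x4, takes a point from camera to world coordinates). Camera axes: x right, y up, looking along -z (the intrinsics and any distortion apply to the point x, -y, -z); pixel columns grow to the right and rows downward; lengths in m; the calibration is good to about 2 mm. A picture is of the moment at which its call begins. There is no depth.
- manip.close_job(): hands the job in; it is judged then, once.
The state is a dict: "t": time; "joints": joint angles; "dq": joint speeds; "joint_efforts": joint torques, N m; "tcp_pos": TCP position; "orientation": TCP orientation; "force": force on the tool from outside, world axes, zero at the start; "torque": the same for the moment, N m; "grip_width": finger opening in m; "finger_force": force on a finger pad.
Only numpy, scipy, OpenCV 4.12 (cv2) and the standard library are available. Lean on these libraries where they do the work, as an engineer would, in place of code of your own. Each camera call takes 0.05 s, during which the arm holds its last target. There are 200 camera calls.

## Working session

There is one attempt and no reset: what is moved stays moved. The work goes in short steps, Python scripts to look and compute and a tool call to move; the robot and the scene stay as the last step left them, time stands still between calls to the robot, and variables do not carry over. Pictures are saved under pics/ and viewed, at most 10 in all, crops included, and the job is handed in when it is done.

Besides the shell and the picture viewer there is one more tool, called by a JSON object that holds its "fn" and its "kwargs". step_arm: Moves the arm, as the interface text tells. Its arguments: {"type":"object","properties":{"series":{"type":"array"}},"required":["series"]}

```bash
mkdir -p pics
cat > h.py <<'E'
import numpy as np, cv2, pickle
from workcell import manip, vision
def snap(n,f):
    d=vision.get_image(n); cv2.imwrite(f'pics/{f}.png',d['image'][:,:,::-1])
    pickle.dump((np.array(d['intrinsics']),np.array(d['extrinsics'])),open(f'pics/{f}.pkl','wb'))
def ray(f,u,v,z):
    K,E=pickle.load(open(f'pics/{f}.pkl','rb'))
    p=np.linalg.inv(K)@[u,v,1]; d=E[:3,:3]@[p[0],-p[1],-p[2]]; o=E[:3,3]
    return o+d*(z-o[2])/d[2]
def proj(f,P):
    K,E=pickle.load(open(f'pics/{f}.pkl','rb'))
    c=np.linalg.inv(E)@np.r_[P,1]; q=K@[c[0],-c[1],-c[2]]; return q[:2]/q[2]
E
python3 - <<'E'
from h import *
o=manip.get_obs(); print({k:np.round(v,3).tolist() for k,v in o.items()})
snap('top','top1'); snap('side','side1')
E
```

```text
{'t': 0.0, 'joints': [1.188, 0.053, 1.614, -0.0, 1.476, -0.119], 'dq': [0.001, -0.001, -0.0, 0.002, 0.001, -0.001], 'joint_efforts': [0.001, -39.369, -37.017, -0.0, 0.007, -0.0], 'tcp_pos': [0.163, 0.603, 0.23], 'orientation': [[-0.965, 0.261, -0.001], [0.261, 0.965, -0.002], [0.0, -0.002, -1.0]], 'force': [0.525, -0.334, -0.726], 'torque': [-0.017, -0.042, 0.015], 'finger_force': 0.0, 'grip_width': 0.086}
```

View pics/top1.png

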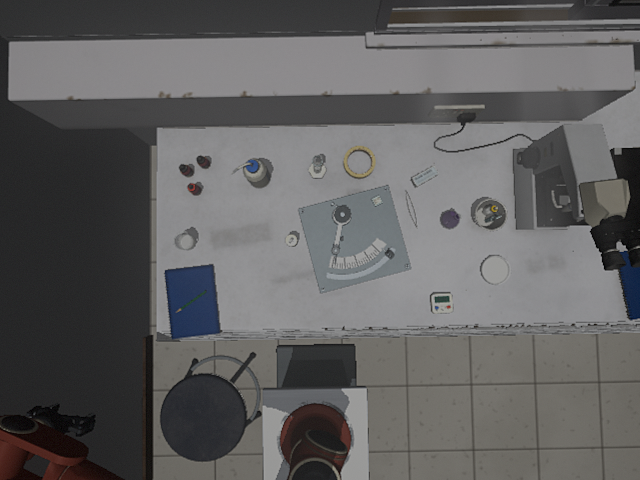

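View pics/side1.png

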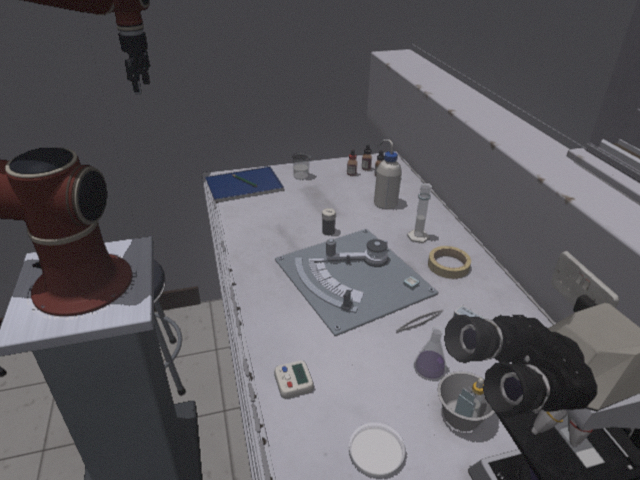

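The top view shows the plate with corners near (299,211), (389,186), (411,268) and (321,292). The pivot is at about (343,214), the arm points down to the roller at about (335,250), and the marker is at about (390,254). I'll enlarge it.

Run:
```python
from h import *
im=cv2.imread('pics/top1.png')[180:300,285:425]
cv2.imwrite('pics/c1.png',cv2.resize(im,None,fx=5,fy=5,interpolation=cv2.INTER_CUBIC))
c=[ray('top1',u,v,.008)[:2] for u,v in [(299,211),(389,186),(411,268),(321,292)]]
print(np.round(c,3)); print(ray('top1',343,214,.057))
```

```text
[[ 0.691  0.038]
 [ 0.764 -0.241]
 [ 0.51  -0.302]
 [ 0.441 -0.025]]
[ 0.67399016 -0.094601    0.057     ]
```

View pics/c1.png

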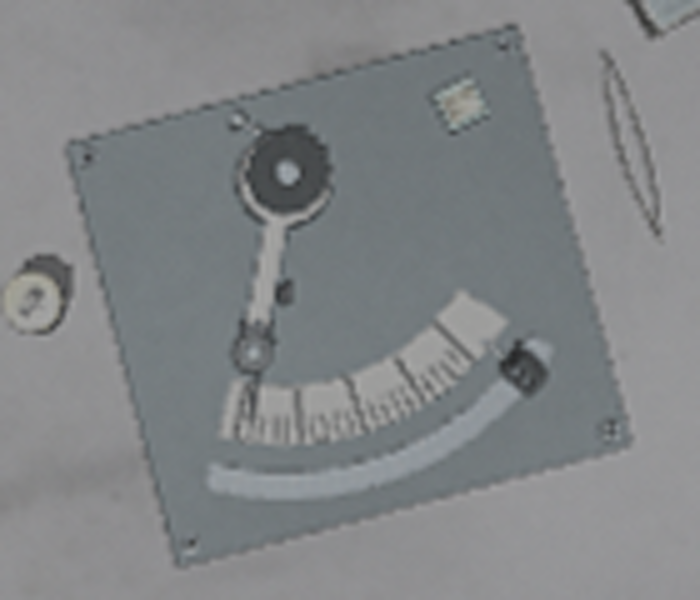

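The crop shows plate corners at (67,145), (518,25), (630,440) and (180,567) in 5x pixels. The roller top is at (254,352), the pivot at (288,172) and the fin at (522,366). The pointer sits near zero.

```bash
cat > geo.py <<'E'
from h import *
px=np.array([(67,145),(518,25),(630,440),(180,567)])/5+[285,180]-0.4
W=np.array([ray('top1',u,v,.008)[:2] for u,v in px])
L=np.array([(57,125),(57,-165),(-212,-165),(-212,125)])/1e3
A=L-L.mean(0);B=W-W.mean(0)
yaw=np.arctan2((A[:,0]*B[:,1]-A[:,1]*B[:,0]).sum(),(A*B).sum())
R=np.array([[np.cos(yaw),-np.sin(yaw)],[np.sin(yaw),np.cos(yaw)]])
piv=W.mean(0)-R@L.mean(0)
def at(q,r): a=yaw+np.pi-.45+q; return piv+r*np.array([np.cos(a),np.sin(a)])
E
python3 - <<'E'
from geo import *
print(yaw,piv,np.round(np.linalg.norm(W-piv-(R@L.T).T,axis=1),4))
def c(u,v,z): return ray('top1',u/5+285-.4,v/5+180-.4,z)[:2]
print('pivot top',c(288,172,.057),'roller',c(254,352,.068),at(0,.11))
for n,p in [('roller',c(254,352,.068)),('fin',c(524,366,.05))]:
    d=p-piv; print(n,np.linalg.norm(d),(np.arctan2(d[1],d[0])-yaw-np.pi+.45+np.pi)%(2*np.pi)-np.pi)
E
```

```text
0.245900174268904 [ 0.67453801 -0.09231964] [0.0017 0.0015 0.0037 0.0012]
pivot top [ 0.6740317  -0.09221793] roller [ 0.56662851 -0.0694918 ] [ 0.56682119 -0.07002421]
roller 0.11029765079179263 -0.00437277203684161
fin 0.18223558971354303 1.0681043746396588
```

{"fn": "step_arm", "kwargs": {"series": [{"offset": [-0.028, -0.025, 0], "rotation": [0, 0, 0], "gripper": 0}, {"offset": [-0.028, -0.025, 0], "rotation": [0, 0, 0], "gripper": 0}, {"offset": [-0.028, -0.025, 0], "rotation": [0, 0, 0], "gripper": 0}, {"offset": [-0.028, -0.025, 0], "rotation": [0, 0, 0], "gripper": 0}, {"offset": [-0.028, -0.025, 0], "rotation": [0, 0, 0], "gripper": 0}, {"offset": [-0.028, -0.025, 0], "rotation": [0, 0, 0], "gripper": 0}, {"offset": [-0.028, -0.025, 0], "rotation": [0, 0, 0], "gripper": 0}, {"offset": [-0.028, -0.025, 0], "rotation": [0, 0, 0], "gripper": 0}, {"offset": [-0.028, -0.025, 0], "rotation": [0, 0, 0], "gripper": 0}, {"offset": [-0.028, -0.025, 0], "rotation": [0, 0, 0], "gripper": 0}]}}

```text
t: 0.93
tcp_pos: [0.3684, 0.2873, 0.2309]
orientation: [[-0.965, 0.26, -0.0], [0.26, 0.965, -0.0], [0.0, -0.0, -1.0]]
force: [0.8, 0.4, 0.8]
grip_width: -0.0002
finger_force: 0.0
```

{"fn": "step_arm", "kwargs": {"series": [{"offset": [-0.028, -0.025, 0], "rotation": [0, 0, 0], "gripper": 0}, {"offset": [-0.028, -0.025, 0], "rotation": [0, 0, 0], "gripper": 0}, {"offset": [-0.028, -0.025, 0], "rotation": [0, 0, 0], "gripper": 0}, {"offset": [-0.028, -0.025, 0], "rotation": [0, 0, 0], "gripper": 0}, {"offset": [-0.028, -0.025, 0], "rotation": [0, 0, 0], "gripper": 0}, {"offset": [-0.028, -0.025, 0], "rotation": [0, 0, 0], "gripper": 0}, {"offset": [-0.028, -0.025, 0], "rotation": [0, 0, 0], "gripper": 0}, {"offset": [-0.028, -0.025, 0], "rotation": [0, 0, 0], "gripper": 0}, {"offset": [-0.028, -0.025, 0], "rotation": [0, 0, 0], "gripper": 0}, {"offset": [-0.028, -0.025, 0], "rotation": [0, 0, 0], "gripper": 0}]}}

```text
t: 1.77
tcp_pos: [0.5736, -0.0272, 0.2307]
orientation: [[-0.965, 0.261, -0.001], [0.261, 0.965, 0.0], [0.001, 0.0, -1.0]]
force: [1.4, -0.1, 0.7]
grip_width: 0.0003
finger_force: 0.0
```

{"fn": "step_arm", "kwargs": {"series": [{"offset": [0, 0, 0], "rotation": [0, 0, 0.12], "gripper": 0}, {"offset": [0, 0, 0], "rotation": [0, 0, 0.12], "gripper": 0}, {"offset": [0, 0, 0], "rotation": [0, 0, 0.12], "gripper": 0}, {"offset": [0, 0, 0], "rotation": [0, 0, 0.12], "gripper": 0}, {"offset": [0, 0, 0], "rotation": [0, 0, 0.12], "gripper": 0}, {"offset": [0, 0, 0], "rotation": [0, 0, 0.12], "gripper": 0}, {"offset": [0, 0, 0], "rotation": [0, 0, 0.12], "gripper": 0}, {"offset": [0, 0, 0], "rotation": [0, 0, 0.12], "gripper": 0}, {"offset": [0, 0, 0], "rotation": [0, 0, 0.12], "gripper": 0}, {"offset": [0, 0, 0], "rotation": [0, 0, 0.12], "gripper": 0}]}}

```text
t: 2.6
tcp_pos: [0.5729, -0.0253, 0.2306]
orientation: [[-0.101, 0.995, -0.001], [0.995, 0.101, 0.0], [0.0, -0.001, -1.0]]
force: [-0.4, 0.1, 0.9]
grip_width: -0.0001
finger_force: 0.0
```

{"fn": "step_arm", "kwargs": {"series": [{"offset": [0, 0, 0.019], "rotation": [0, 0, 0.0306], "gripper": 0}, {"offset": [0, 0, 0.019], "rotation": [0, 0, 0.0306], "gripper": 0}, {"offset": [0, 0, 0.019], "rotation": [0, 0, 0.0306], "gripper": 0}, {"offset": [0, 0, 0.019], "rotation": [0, 0, 0.0306], "gripper": 0}, {"offset": [0, 0, 0.019], "rotation": [0, 0, 0.0306], "gripper": 0}, {"offset": [0, 0, 0.019], "rotation": [0, 0, 0.0306], "gripper": 0}, {"offset": [0, 0, 0.019], "rotation": [0, 0, 0.0306], "gripper": 0}, {"offset": [0, 0, 0.019], "rotation": [0, 0, 0.0306], "gripper": 0}, {"offset": [0, 0, 0.019], "rotation": [0, 0, 0.0306], "gripper": 0}, {"offset": [0, 0, 0.02], "rotation": [0, 0, 0.0306], "gripper": 0}]}}

```text
t: 3.43
tcp_pos: [0.5729, -0.0253, 0.0391]
orientation: [[0.199, 0.98, -0.0], [0.98, -0.199, 0.0], [-0.0, -0.0, -1.0]]
force: [0.3, 0.7, 0.3]
grip_width: 0.0003
finger_force: 0.0
```

```bash
cat > fr.py <<'E'
from geo import *
# TCP in pivot polar frame, force along travel
o=manip.get_obs(); p=o['tcp_pos']; X=np.array(o['orientation'])[:,0]
d=np.array(p[:2])-piv; f=np.array(o['force'])
q=(np.arctan2(d[1],d[0])-yaw-np.pi+.45+np.pi)%(2*np.pi)-np.pi
print('t',o['t'],'q_tcp',round(q,4),'r',round(np.linalg.norm(d),4),'z',round(p[2],4),'qx',round((np.arctan2(X[1],X[0])-yaw+.45-np.pi/2+np.pi)%(2*np.pi)-np.pi,4),'F',f.round(2),'Fx_tool',round(f@X,2))
E
python3 fr.py
python3 - <<'E'
from h import *
snap('side','side2'); im=cv2.imread('pics/side2.png')[200:340,260:450]
cv2.imwrite('pics/c2.png',cv2.resize(im,None,fx=4,fy=4,interpolation=cv2.INTER_CUBIC))
E
```

```text
t 3.4333 q_tcp -0.3787 r 0.1218 z 0.0391 qx 0.0036 F [0.31 0.66 0.26] Fx_tool 0.71
```

View pics/c2.png

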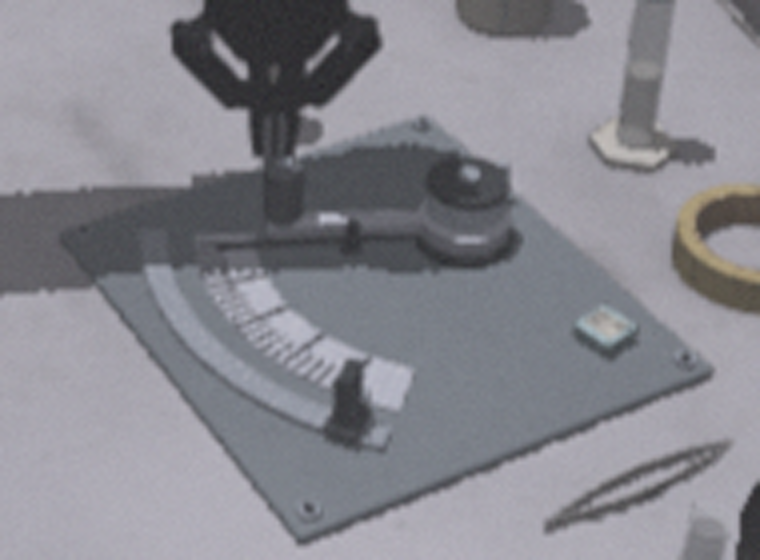

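The crop shows the shut fingers just behind the roller at (285,190), level with it and clear of the needle. Now I'll close most of the gap.

{"fn": "step_arm", "kwargs": {"series": [{"offset": [-0.003, 0.003, 0], "rotation": [0, 0, 0], "gripper": 0}, {"offset": [-0.003, 0, 0], "rotation": [0, 0, 0], "gripper": 0}, {"offset": [-0.003, 0, 0], "rotation": [0, 0, 0], "gripper": 0}, {"offset": [-0.003, 0, 0], "rotation": [0, 0, 0], "gripper": 0}, {"offset": [-0.002, 0, 0], "rotation": [0, 0, 0], "gripper": 0}, {"offset": [-0.002, 0, 0], "rotation": [0, 0, 0], "gripper": 0}, {"offset": [0, 0, 0], "rotation": [0, 0, 0], "gripper": 0}, {"offset": [0, 0, 0], "rotation": [0, 0, 0], "gripper": 0}, {"offset": [0, 0, 0], "rotation": [0, 0, 0], "gripper": 0}, {"offset": [0, 0, 0], "rotation": [0, 0, 0], "gripper": 0}]}}

```text
t: 4.32
tcp_pos: [0.5729, -0.0415, 0.0403]
orientation: [[0.198, 0.98, -0.0], [0.98, -0.198, 0.0], [0.0, -0.0, -1.0]]
force: [-0.3, 0.2, 0.4]
grip_width: 0.0001
finger_force: 0.0
```

```bash
cat > av.py <<'E'
import sys
from geo import *
n=int(sys.argv[1]); L=[]
for i in range(n):
    vision.get_image('top'); o=manip.get_obs(); L.append(np.array(o['force'])@np.array(o['orientation'])[:,0])
print('Fx mean',np.mean(L).round(2),'sd',np.std(L).round(2),'se',(np.std(L)/n**.5).round(2))
E
python3 av.py 10; python3 fr.py
```

```text
Fx mean -0.1 sd 0.51 se 0.16
t 4.8167 q_tcp -0.259 r 0.1135 z 0.0403 qx 0.0051 F [ 0.31 -0.37 -0.68] Fx_tool -0.3
```

{"fn": "step_arm", "kwargs": {"series": [{"offset": [-0.001, 0, 0], "rotation": [0, 0, 0], "gripper": 0}, {"offset": [-0.001, 0, 0], "rotation": [0, 0, 0], "gripper": 0}, {"offset": [-0.001, 0, 0], "rotation": [0, 0, 0], "gripper": 0}, {"offset": [-0.001, 0, 0], "rotation": [0, 0, 0], "gripper": 0}, {"offset": [-0.001, 0, 0], "rotation": [0, 0, 0], "gripper": 0}, {"offset": [-0.001, 0, 0], "rotation": [0, 0, 0], "gripper": 0}, {"offset": [-0.001, 0, 0], "rotation": [0, 0, 0], "gripper": 0}, {"offset": [-0.001, 0, 0], "rotation": [0, 0, 0], "gripper": 0}, {"offset": [-0.001, 0, 0], "rotation": [0, 0, 0], "gripper": 0}, {"offset": [-0.001, 0, 0], "rotation": [0, 0, 0], "gripper": 0}]}}

```text
t: 5.65
tcp_pos: [0.5711, -0.0497, 0.0403]
orientation: [[0.198, 0.98, 0.0], [0.98, -0.198, 0.004], [0.004, -0.0, -1.0]]
force: [-0.3, 7.0, 0.4]
grip_width: 0.0002
finger_force: 3.8
```

```bash
python3 av.py 6; python3 fr.py
```

```text
Fx mean 7.37 sd 0.34 se 0.14
t 5.95 q_tcp -0.1869 r 0.1119 z 0.0403 qx 0.0049 F [1.31 7.28 0.92] Fx_tool 7.4
```

{"fn": "step_arm", "kwargs": {"series": [{"offset": [-0.0022, -0.0004, 0], "rotation": [0, 0, -0.02], "gripper": 0}, {"offset": [-0.0022, -0.0004, 0], "rotation": [0, 0, -0.02], "gripper": 0}, {"offset": [-0.0022, -0.0004, 0], "rotation": [0, 0, -0.02], "gripper": 0}, {"offset": [-0.0022, -0.0004, 0], "rotation": [0, 0, -0.02], "gripper": 0}, {"offset": [-0.0022, -0.0004, 0], "rotation": [0, 0, -0.02], "gripper": 0}, {"offset": [-0.0022, -0.0004, 0], "rotation": [0, 0, -0.02], "gripper": 0}, {"offset": [-0.0022, -0.0004, 0], "rotation": [0, 0, -0.02], "gripper": 0}, {"offset": [-0.0022, -0.0004, 0], "rotation": [0, 0, -0.02], "gripper": 0}, {"offset": [0, 0, 0], "rotation": [0, 0, 0], "gripper": 0}, {"offset": [0, 0, 0], "rotation": [0, 0, 0], "gripper": 0}]}}

```text
t: 6.78
tcp_pos: [0.5656, -0.066, 0.0403]
orientation: [[0.039, 0.999, 0.0], [0.999, -0.039, 0.005], [0.005, -0.0, -1.0]]
force: [0.5, 9.6, 1.1]
grip_width: 0.0002
finger_force: 4.8
```

```bash
python3 av.py 8; python3 fr.py
```

```text
Fx mean 9.4 sd 0.42 se 0.15
t 7.1833 q_tcp -0.0336 r 0.112 z 0.0403 qx 0.1649 F [1.3  9.64 0.88] Fx_tool 9.69
```

{"fn": "step_arm", "kwargs": {"series": [{"offset": [-0.0022, -0.0004, 0], "rotation": [0, 0, -0.02], "gripper": 0}, {"offset": [-0.0022, -0.0004, 0], "rotation": [0, 0, -0.02], "gripper": 0}, {"offset": [-0.0022, -0.0004, 0], "rotation": [0, 0, -0.02], "gripper": 0}, {"offset": [-0.0022, -0.0004, 0], "rotation": [0, 0, -0.02], "gripper": 0}, {"offset": [-0.0022, -0.0004, 0], "rotation": [0, 0, -0.02], "gripper": 0}, {"offset": [-0.0022, -0.0004, 0], "rotation": [0, 0, -0.02], "gripper": 0}, {"offset": [-0.0022, -0.0004, 0], "rotation": [0, 0, -0.02], "gripper": 0}, {"offset": [-0.0022, -0.0004, 0], "rotation": [0, 0, -0.02], "gripper": 0}, {"offset": [-0.0022, -0.0004, 0], "rotation": [0, 0, -0.02], "gripper": 0}, {"offset": [0, 0, 0], "rotation": [0, 0, 0], "gripper": 0}]}}

```text
t: 8.02
tcp_pos: [0.5626, -0.085, 0.0402]
orientation: [[-0.141, 0.99, -0.001], [0.99, 0.141, 0.007], [0.007, 0.0, -1.0]]
force: [0.2, 13.1, 2.5]
grip_width: 0.0001
finger_force: 6.4
```

```bash
python3 av.py 8; python3 fr.py
```

```text
Fx mean 12.78 sd 0.72 se 0.26
t 8.4167 q_tcp 0.1378 r 0.1122 z 0.0402 qx 0.3449 F [-0.38 13.08  3.29] Fx_tool 13.03
```

{"fn": "step_arm", "kwargs": {"series": [{"offset": [-0.0021, -0.0004, 0], "rotation": [0, 0, -0.019], "gripper": 0}, {"offset": [-0.0021, -0.0004, 0], "rotation": [0, 0, -0.019], "gripper": 0}, {"offset": [-0.0021, -0.0004, 0], "rotation": [0, 0, -0.019], "gripper": 0}, {"offset": [-0.0021, -0.0004, 0], "rotation": [0, 0, -0.019], "gripper": 0}, {"offset": [-0.0021, -0.0004, 0], "rotation": [0, 0, -0.019], "gripper": 0}, {"offset": [-0.0021, -0.0004, 0], "rotation": [0, 0, -0.019], "gripper": 0}, {"offset": [-0.0016, -0.0003, 0], "rotation": [0, 0, -0.015], "gripper": 0}, {"offset": [-0.001, -0.0002, 0], "rotation": [0, 0, -0.009], "gripper": 0}, {"offset": [0, 0, 0], "rotation": [0, 0, 0], "gripper": 0}, {"offset": [0, 0, 0], "rotation": [0, 0, 0], "gripper": 0}]}}

```text
t: 9.25
tcp_pos: [0.562, -0.0995, 0.0397]
orientation: [[-0.275, 0.961, -0.003], [0.961, 0.275, 0.009], [0.009, -0.0, -1.0]]
force: [-1.6, 14.6, 3.9]
grip_width: 0.0003
finger_force: 7.5
```

```bash
python3 av.py 10; python3 fr.py
```

```text
Fx mean 14.66 sd 0.71 se 0.23
t 9.75 q_tcp 0.2676 r 0.1129 z 0.0397 qx 0.483 F [-2.51 15.4   3.21] Fx_tool 15.52
```

{"fn": "step_arm", "kwargs": {"series": [{"offset": [-0.0011, -0.0002, 0], "rotation": [0, 0, -0.01], "gripper": 0}, {"offset": [-0.0011, -0.0002, 0], "rotation": [0, 0, -0.01], "gripper": 0}, {"offset": [-0.0011, -0.0002, 0], "rotation": [0, 0, -0.01], "gripper": 0}, {"offset": [-0.0011, -0.0002, 0], "rotation": [0, 0, -0.01], "gripper": 0}, {"offset": [-0.0011, -0.0002, 0], "rotation": [0, 0, -0.01], "gripper": 0}, {"offset": [0, 0, 0], "rotation": [0, 0, 0], "gripper": 0}, {"offset": [0, 0, 0], "rotation": [0, 0, 0], "gripper": 0}, {"offset": [0, 0, 0], "rotation": [0, 0, 0], "gripper": 0}, {"offset": [0, 0, 0], "rotation": [0, 0, 0], "gripper": 0}, {"offset": [0, 0, 0], "rotation": [0, 0, 0], "gripper": 0}]}}

```text
t: 10.58
tcp_pos: [0.562, -0.1047, 0.0394]
orientation: [[-0.323, 0.946, -0.005], [0.946, 0.323, 0.009], [0.01, -0.001, -1.0]]
force: [-2.2, 16.2, 3.8]
grip_width: -0.0002
finger_force: 8.0
```

```bash
python3 av.py 20; python3 fr.py
```

```text
Fx mean 16.04 sd 0.57 se 0.13
t 11.5833 q_tcp 0.3135 r 0.1132 z 0.0394 qx 0.5331 F [-3.11 15.16  5.01] Fx_tool 15.41
```

Steady at 16 N for over a second. Now I'll ease it back.

{"fn": "step_arm", "kwargs": {"series": [{"offset": [0.0022, 0.0004, 0], "rotation": [0, 0, 0.02], "gripper": 0}, {"offset": [0.0044, 0.0008, 0], "rotation": [0, 0, 0.04], "gripper": 0}, {"offset": [0.0044, 0.0008, 0], "rotation": [0, 0, 0.04], "gripper": 0}, {"offset": [0.0044, 0.0008, 0], "rotation": [0, 0, 0.04], "gripper": 0}, {"offset": [0.0044, 0.0008, 0], "rotation": [0, 0, 0.04], "gripper": 0}, {"offset": [0.0044, 0.0008, 0], "rotation": [0, 0, 0.04], "gripper": 0}, {"offset": [0.0044, 0.0008, 0], "rotation": [0, 0, 0.04], "gripper": 0}, {"offset": [0.0044, 0.0008, 0], "rotation": [0, 0, 0.04], "gripper": 0}, {"offset": [0.0044, 0.0008, 0], "rotation": [0, 0, 0.04], "gripper": 0}, {"offset": [0.0044, 0.0008, 0], "rotation": [0, 0, 0.04], "gripper": 0}]}}

```text
t: 12.42
tcp_pos: [0.5644, -0.0643, 0.0397]
orientation: [[0.053, 0.999, -0.0], [0.999, -0.053, 0.005], [0.005, -0.0, -1.0]]
force: [3.0, 8.5, -1.7]
grip_width: -0.0004
finger_force: 4.3
```

{"fn": "step_arm", "kwargs": {"series": [{"offset": [0.0033, 0.0006, 0], "rotation": [0, 0, 0.03], "gripper": 0}, {"offset": [0.0033, 0.0006, 0], "rotation": [0, 0, 0.03], "gripper": 0}, {"offset": [0.0033, 0.0006, 0], "rotation": [0, 0, 0.03], "gripper": 0}, {"offset": [0.0033, 0.0006, 0], "rotation": [0, 0, 0.03], "gripper": 0}, {"offset": [0.0033, 0.0006, 0], "rotation": [0, 0, 0.03], "gripper": 0}, {"offset": [0.003, 0, 0], "rotation": [0, 0, 0], "gripper": 0}, {"offset": [0.003, 0, 0], "rotation": [0, 0, 0], "gripper": 0}, {"offset": [0.004, 0, 0], "rotation": [0, 0, 0], "gripper": 0}, {"offset": [0.006, 0, 0], "rotation": [0, 0, 0], "gripper": 0}, {"offset": [0.006, 0, 0], "rotation": [0, 0, 0], "gripper": 0}]}}

```text
t: 13.25
tcp_pos: [0.5739, -0.0294, 0.0404]
orientation: [[0.2, 0.98, 0.0], [0.98, -0.2, -0.0], [-0.0, 0.0, -1.0]]
force: [-0.2, -0.4, 0.6]
grip_width: 0.0001
finger_force: 0.0
```

```bash
python3 fr.py
python3 - <<'E'
from geo import *
o=manip.get_obs(); X=np.array(o['orientation'])
# pre-push position: finger on the ccw side of marker
for q in (1.07,.52): print(q,at(q,.187))
print(o['tcp_pos'])
E
```

```text
t 13.25 q_tcp -0.3542 r 0.1187 z 0.0404 qx 0.0027 F [-0.24 -0.38  0.58] Fx_tool -0.42
1.07 [ 0.55337048 -0.23475358]
0.52 [ 0.49679131 -0.15041535]
[ 0.57387121 -0.02944316  0.04040613]
```

{"fn": "step_arm", "kwargs": {"series": [{"offset": [0, 0, -0.009], "rotation": [0, 0, -0.107], "gripper": 0}, {"offset": [0, 0, -0.009], "rotation": [0, 0, -0.107], "gripper": 0}, {"offset": [0, 0, -0.009], "rotation": [0, 0, -0.107], "gripper": 0}, {"offset": [0, 0, -0.009], "rotation": [0, 0, -0.107], "gripper": 0}, {"offset": [0, 0, -0.009], "rotation": [0, 0, -0.107], "gripper": 0}, {"offset": [0, 0, -0.009], "rotation": [0, 0, -0.107], "gripper": 0}, {"offset": [0, 0, -0.009], "rotation": [0, 0, -0.107], "gripper": 0}, {"offset": [0, 0, -0.009], "rotation": [0, 0, -0.107], "gripper": 0}, {"offset": [0, 0, -0.009], "rotation": [0, 0, -0.107], "gripper": 0}, {"offset": [0, 0, 0], "rotation": [0, 0, -0.107], "gripper": 0}]}}

```text
t: 14.08
tcp_pos: [0.5752, -0.0296, 0.1238]
orientation: [[-0.767, 0.642, 0.004], [0.642, 0.767, -0.001], [-0.003, 0.002, -1.0]]
force: [0.5, 0.0, 0.5]
grip_width: 0.0002
finger_force: 0.0
```

{"fn": "step_arm", "kwargs": {"series": [{"offset": [-0.0148, -0.017, 0], "rotation": [0, 0, 0], "gripper": 0}, {"offset": [-0.0148, -0.017, 0], "rotation": [0, 0, 0], "gripper": 0}, {"offset": [-0.0148, -0.017, 0], "rotation": [0, 0, 0], "gripper": 0}, {"offset": [-0.0148, -0.017, 0], "rotation": [0, 0, 0], "gripper": 0}, {"offset": [-0.0148, -0.017, 0], "rotation": [0, 0, 0], "gripper": 0}, {"offset": [-0.0148, -0.017, 0], "rotation": [0, 0, 0], "gripper": 0}, {"offset": [-0.0148, -0.017, 0], "rotation": [0, 0, 0], "gripper": 0}, {"offset": [-0.0148, -0.017, 0], "rotation": [0, 0, 0], "gripper": 0}, {"offset": [-0.0148, -0.017, 0], "rotation": [0, 0, 0], "gripper": 0}, {"offset": [-0.0148, -0.017, 0], "rotation": [0, 0, 0], "gripper": 0}]}}

```text
t: 14.92
tcp_pos: [0.577, -0.2559, 0.1213]
orientation: [[-0.764, 0.646, -0.0], [0.646, 0.764, -0.0], [-0.0, -0.0, -1.0]]
force: [-0.5, -0.3, 0.6]
grip_width: 0.0003
finger_force: 0.0
```

```bash
python3 fr.py
python3 - <<'E'
from h import *
snap('side','side3'); im=cv2.imread('pics/side3.png')[220:340,270:430]
snap('wrist','wrist3')
a=cv2.resize(im,None,fx=4,fy=4,interpolation=cv2.INTER_CUBIC)
cv2.imwrite('pics/c3.png',a)
E
```

```text
t 14.9167 q_tcp 1.2373 r 0.1904 z 0.1213 qx 1.0731 F [-0.52 -0.28  0.62] Fx_tool 0.21
```

View pics/wrist3.png

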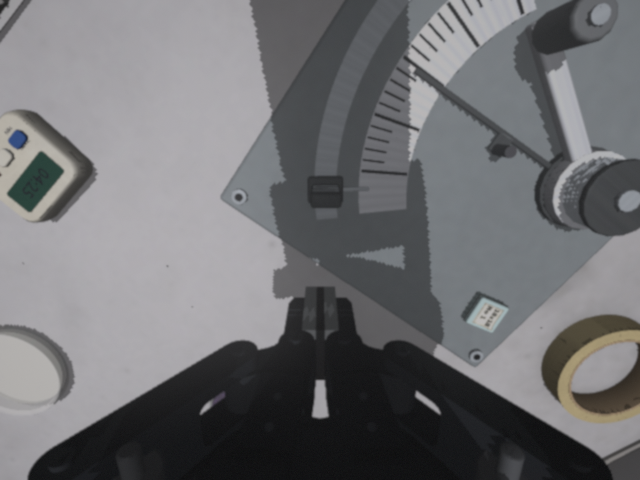

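The wrist view shows the arm back at rest. The pointer tip is near (407,60), with the needle running through about (460,97). The marker needle tip is at about (368,188) and the fin at (325,190).

```bash
cat >> geo.py <<'E'
def pol(f,u,v,z):
    d=ray(f,u,v,z)[:2]-piv; return round(np.linalg.norm(d),4),round((np.arctan2(d[1],d[0])-yaw-np.pi+.45+np.pi)%(2*np.pi)-np.pi,4)
E
python3 - <<'E'
from geo import *
for n,u,v,z in [('tip',407,61,.014),('needle',460,97,.014),('mtip',368,188,.0135),('fintop',325,188,.052),('1.0 line in',408,174,.009),('1.0 line out',362,171,.009)]: print(n,pol('wrist3',u,v,z))
E
```

```text
tip (np.float64(0.1586), np.float64(0.5188))
needle (np.float64(0.1151), np.float64(0.51))
mtip (np.float64(0.1568), np.float64(1.0773))
fintop (np.float64(0.1891), np.float64(1.0368))
1.0 line in (np.float64(0.1274), np.float64(1.0034))
1.0 line out (np.float64(0.1616), np.float64(1.0041))
```

{"fn": "step_arm", "kwargs": {"series": [{"offset": [0, 0, 0.013], "rotation": [0, 0, 0], "gripper": 0}, {"offset": [0, 0, 0.013], "rotation": [0, 0, 0], "gripper": 0}, {"offset": [0, 0, 0.013], "rotation": [0, 0, 0], "gripper": 0}, {"offset": [0, 0, 0.013], "rotation": [0, 0, 0], "gripper": 0}, {"offset": [0, 0, 0.013], "rotation": [0, 0, 0], "gripper": 0}, {"offset": [0, 0, 0.013], "rotation": [0, 0, 0], "gripper": 0}, {"offset": [0, 0, 0.013], "rotation": [0, 0, 0], "gripper": 0}, {"offset": [0.004, 0, 0], "rotation": [0, 0, 0], "gripper": 0}, {"offset": [0.004, 0, 0], "rotation": [0, 0, 0], "gripper": 0}, {"offset": [0.004, 0, 0], "rotation": [0, 0, 0], "gripper": 0}]}}

```text
t: 15.85
tcp_pos: [0.5679, -0.2471, 0.0306]
orientation: [[-0.764, 0.646, 0.0], [0.646, 0.764, -0.0], [-0.001, 0.0, -1.0]]
force: [0.2, -0.1, 0.4]
grip_width: 0.0001
finger_force: 0.0
```

{"fn": "step_arm", "kwargs": {"series": [{"offset": [0.003, 0, 0], "rotation": [0, 0, 0], "gripper": 0}, {"offset": [0.002, 0, 0], "rotation": [0, 0, 0], "gripper": 0}, {"offset": [0.0056, -0.0005, 0], "rotation": [0, 0, 0.03], "gripper": 0}, {"offset": [0.0056, -0.0005, 0], "rotation": [0, 0, 0.03], "gripper": 0}, {"offset": [0.0056, -0.0005, 0], "rotation": [0, 0, 0.03], "gripper": 0}, {"offset": [0.0056, -0.0005, 0], "rotation": [0, 0, 0.03], "gripper": 0}, {"offset": [0.0056, -0.0005, 0], "rotation": [0, 0, 0.03], "gripper": 0}, {"offset": [0.0056, -0.0005, 0], "rotation": [0, 0, 0.03], "gripper": 0}, {"offset": [0.0056, -0.0005, 0], "rotation": [0, 0, 0.03], "gripper": 0}, {"offset": [0.0056, -0.0005, 0], "rotation": [0, 0, 0.03], "gripper": 0}]}}

```text
t: 16.68
tcp_pos: [0.5315, -0.215, 0.0319]
orientation: [[-0.587, 0.81, 0.004], [0.81, 0.587, -0.002], [-0.004, 0.002, -1.0]]
force: [2.0, -0.5, -0.4]
grip_width: -0.0003
finger_force: 1.1
```

```bash
python3 av.py 2; python3 fr.py
```

```text
Fx mean -0.11 sd 0.34 se 0.24
t 16.7833 q_tcp 0.9074 r 0.1887 z 0.0315 qx 0.8334 F [0.07 0.34 0.13] Fx_tool 0.23
```

{"fn": "step_arm", "kwargs": {"series": [{"offset": [0.0056, -0.0005, 0], "rotation": [0, 0, 0.03], "gripper": 0}, {"offset": [0.0056, -0.0005, 0], "rotation": [0, 0, 0.03], "gripper": 0}, {"offset": [0.0056, -0.0005, 0], "rotation": [0, 0, 0.03], "gripper": 0}, {"offset": [0.0056, -0.0005, 0], "rotation": [0, 0, 0.03], "gripper": 0}, {"offset": [0.0056, -0.0005, 0], "rotation": [0, 0, 0.03], "gripper": 0}, {"offset": [0.0056, -0.0005, 0], "rotation": [0, 0, 0.03], "gripper": 0}, {"offset": [0.0056, -0.0005, 0], "rotation": [0, 0, 0.03], "gripper": 0}, {"offset": [0.0037, -0.0003, 0], "rotation": [0, 0, 0.02], "gripper": 0}, {"offset": [0.0019, 0, 0], "rotation": [0, 0, 0.01], "gripper": 0}, {"offset": [0, 0, 0], "rotation": [0, 0, 0], "gripper": 0}]}}

```text
t: 17.62
tcp_pos: [0.505, -0.1778, 0.0309]
orientation: [[-0.38, 0.925, 0.001], [0.925, 0.38, -0.001], [-0.001, 0.001, -1.0]]
force: [1.8, -1.6, 0.5]
grip_width: 0.0002
finger_force: 0.7
```

```bash
python3 av.py 2; python3 fr.py
python3 - <<'E'
from geo import *
snap('wrist','wrist4'); im=manip.get_obs()
print(proj('wrist4',np.r_[at(.515,.15),.014]),proj('wrist4',np.r_[at(.55,.156),.0135]))
E
```

```text
Fx mean -2.02 sd 0.14 se 0.1
t 17.7167 q_tcp 0.6711 r 0.19 z 0.0306 qx 0.5936 F [ 1.62 -1.37  0.33] Fx_tool -1.88
[402.59693219 236.29576871] [388.86742112 245.45880118]
```

View pics/wrist4.png

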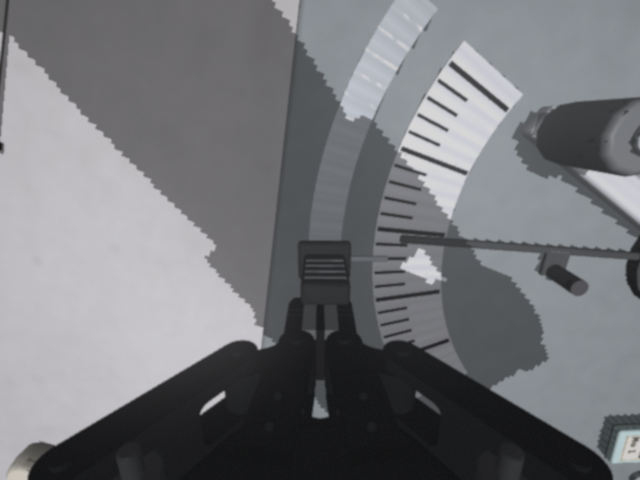

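The wrist view shows the pointer tip at (402,239) and the marker needle running from (352,259) to (387,259), so there is still a gap. I'll measure the remainder.

Run:
```python
from geo import *
for n,u,v,z in [('tip',402,239,.014),('needle',500,245,.014),('mtip',386,259,.0135),('mbase',355,258.5,.0135)]: print(n,pol('wrist4',u,v,z))
```

```text
tip (np.float64(0.1501), np.float64(0.5244))
needle (np.float64(0.1013), np.float64(0.5221))
mtip (np.float64(0.1568), np.float64(0.5966))
mbase (np.float64(0.1724), np.float64(0.5947))
```

{"fn": "step_arm", "kwargs": {"series": [{"offset": [0.0028, -0.0002, 0], "rotation": [0, 0, 0.015], "gripper": 0}, {"offset": [0.0028, -0.0002, 0], "rotation": [0, 0, 0.015], "gripper": 0}, {"offset": [0.0028, -0.0002, 0], "rotation": [0, 0, 0.015], "gripper": 0}, {"offset": [0.0028, -0.0002, 0], "rotation": [0, 0, 0.015], "gripper": 0}, {"offset": [0.0012, -0.0001, 0], "rotation": [0, 0, 0.006], "gripper": 0}, {"offset": [0.001, -0.0001, 0], "rotation": [0, 0, 0.005], "gripper": 0}, {"offset": [0, 0, 0], "rotation": [0, 0, 0], "gripper": 0}, {"offset": [0, 0, 0], "rotation": [0, 0, 0], "gripper": 0}, {"offset": [0, 0, 0], "rotation": [0, 0, 0], "gripper": 0}, {"offset": [0, 0, 0], "rotation": [0, 0, 0], "gripper": 0}]}}

```text
t: 18.6
tcp_pos: [0.4986, -0.1652, 0.0299]
orientation: [[-0.313, 0.95, -0.001], [0.95, 0.313, 0.001], [0.001, -0.001, -1.0]]
force: [0.4, -0.9, 0.9]
grip_width: -0.0004
finger_force: 0.3
```

```bash
python3 fr.py
python3 - <<'E'
from geo import *
snap('wrist','wrist5'); im=cv2.imread('pics/wrist5.png')[190:310,290:450]
cv2.imwrite('pics/c5.png',cv2.resize(im,None,fx=4,fy=4,interpolation=cv2.INTER_CUBIC))
E
```

```text
t 18.6 q_tcp 0.5966 r 0.1904 z 0.0299 qx 0.5221 F [ 0.45 -0.91  0.94] Fx_tool -1.0
```

View pics/c5.png

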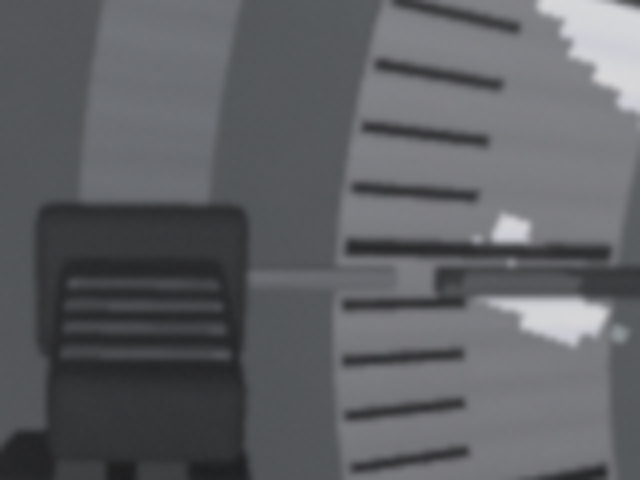

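The crop shows the marker needle end at (395,279) and the pointer tip at (440,281), so they are in line. I'll back off and lift.

{"fn": "step_arm", "kwargs": {"series": [{"offset": [-0.002, 0, 0], "rotation": [0, 0, 0], "gripper": 0}, {"offset": [-0.004, 0, 0], "rotation": [0, 0, 0], "gripper": 0}, {"offset": [-0.006, 0, 0], "rotation": [0, 0, 0], "gripper": 0}, {"offset": [-0.006, 0, 0], "rotation": [0, 0, 0], "gripper": 0}, {"offset": [0, 0, -0.015], "rotation": [0, 0, 0], "gripper": 0}, {"offset": [0, 0, -0.025], "rotation": [0, 0, 0], "gripper": 0}, {"offset": [0, 0, -0.025], "rotation": [0, 0, 0], "gripper": 0}, {"offset": [0, 0, -0.025], "rotation": [0, 0, 0], "gripper": 0}, {"offset": [0, 0, 0], "rotation": [0, 0, 0], "gripper": 0}, {"offset": [0, 0, 0], "rotation": [0, 0, 0], "gripper": 0}]}}

```text
t: 19.48
tcp_pos: [0.506, -0.1837, 0.1225]
orientation: [[-0.312, 0.95, 0.004], [0.95, 0.312, -0.002], [-0.003, 0.003, -1.0]]
force: [0.6, -0.3, -0.0]
grip_width: 0.0002
finger_force: 0.0
```

```bash
python3 fr.py
python3 - <<'E'
from geo import *
snap('wrist','wrist6')
E
```

```text
t 19.4833 q_tcp 0.701 r 0.1917 z 0.1225 qx 0.5217 F [ 0.6  -0.26 -0.03] Fx_tool -0.43
```

View pics/wrist6.png

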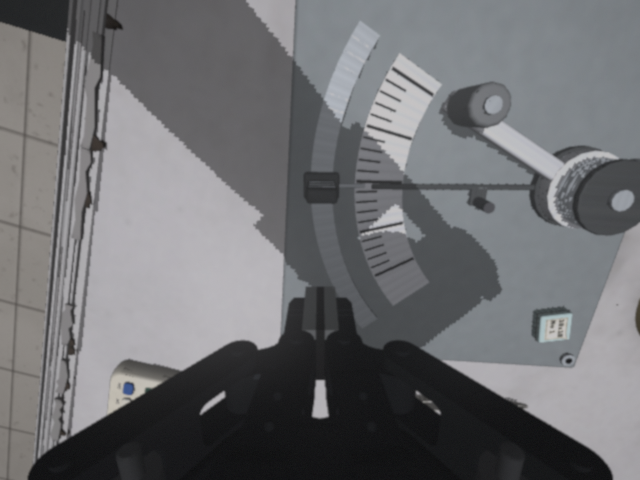

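The marker needle (row 186) and the pointer (row 186) are in line, the arm is at rest and the gripper is clear. Handing in.

```bash
python3 -c "
from workcell import manip
print(manip.close_job())"
```

```text
the job is handed in; nothing more can be done
None
```

I held the roller at about 16 N for over a second, eased the arm back to rest and slid the marker into line with the drag pointer at about 0.52 rad. The gripper was clear of everything when I handed the job in at about 19.5 s; no verdict was returned.

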